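# Put the pencil tin together in the desk caddy, turn it to the front and hold it

## Task

Put the pencil tin together in the red pocket of the turning desk caddy: stand the steel tin upright in the pocket first, then set the white tray squarely into its mouth, then lay the cap flat on the tray. After that turn the caddy until the red pocket faces the front, in the middle of the board's pen trough side, and finish still gripping the caddy's handle, holding the turntable still there so that I can twist the cap tight. Leave the toy car, the glass tumbler and the spinning top where they are.

Things in the scene. Friction and masses are not known exactly. Their poses are not given: they have to be found in the camera images.
- caddy: wooden base board of the desk caddy, fixed to the desk, 285 x 260 mm, 12 mm thick. Origin at the underside, on the turntable's axis; z up; -x points to its front, the side with the pen trough (two low wooden strips, up to 19 mm high, with a yellow pencil fixed between them, 131 to 162 mm in front of the axis). The board reaches 165 mm in front of the axis, 120 mm behind it and 130 mm to either side
- front_point (a point): point on the caddy's front centre line, 112 mm in front of the turntable's axis, 28 mm above the desk. It belongs to the board and does not turn; the red mark is to come over it
- carousel (a joint): angle of the round wooden turntable (236 mm across, its upper face 28 mm above the desk) in rad: 0 when the red pocket faces the front, growing anticlockwise seen from above. It turns freely both ways without stops, with slight friction (about 0.06 N m), and stays where it is left
- red_mark (a point): red patch near the turntable's rim, outside the red pocket, on the line from the axis through the pocket's centre: 112 mm from the axis, 28 mm above the desk; turns with the turntable
- pocket (a point): centre of the floor of the red round pocket on the turntable, 78 mm from the axis, floor 28 mm above the desk. Red collar 14 mm high, 62 mm inside diameter, flared to 68 mm at the mouth, 75 mm outside. Two pots of short colour pencils, fixed to the turntable, stand on the same circle 120 degrees to either side of it (60 mm across, pencil points up to 123 mm above the desk)
- handle: dark wooden grip bar on top of the post on the turntable's axis, fixed to the turntable: 70 mm long (its x axis), 14 mm wide (its y axis), 18 mm high. Origin at the bar's centre, on the axis, 134 mm above the desk (the bar spans 125 to 143 mm). The bar runs square to the line from the axis to the red pocket. Below it the steel post is 12 mm thick
- tin: body of the pencil tin: open stainless steel cup, 56 mm outside diameter, 56 mm high, wall 3 mm (mouth 50 mm), 110 g. Origin at the centre of its underside, z up. It stands upright on the desk at the start
- tray: white plastic lift-in tray of the tin, round, 22 mm high, 40 g: a plug 44 mm across and 10 mm high below (it drops into the tin's mouth), above it an open ring 56 mm across and 12 mm high that then rests on the tin's rim; the ring's mouth is 48 mm across. Origin at the centre of the plug's underside, z up. Seated, its origin is 46 mm above the tin's. It stands upright on its plug at the start
- cap: twist cap of the tin: steel disc 58 mm across and 9 mm thick with a black rubber plug below (43 mm across, 6 mm high, drops into the tray's ring) and a black grip bar on top, 38 mm long (its x axis), 10 mm wide, 14 mm high. 29 mm high in all, 60 g. Origin at the centre of the plug's underside, z up. Seated, its origin is 16 mm above the tray's. It stands upright on its plug at the start
- car: red plastic toy car, 86 x 42 x 36 mm, origin at the centre of its underside; a bystander
- tumbler: empty glass tumbler, 70 mm across, 100 mm high, origin at the centre of its underside; a bystander
- top: wooden spinning top standing upside down on its flat crown, 54 mm across, 66 mm high, origin at the centre of its underside; a bystander
Mind the look-alikes: they are no part of the job. What is shaped like the tin but purple is not meant. What is shaped like the tray but green or purple is not meant.

How it is judged:
By the outcome, as a careful person would: the job done as asked, in the order asked, and still so for the second after the job is handed in, while the arm keeps its last pose, push and grip.
It also fails if it takes over 72 s, if anything falls off the work surface, if the arm or the gripper's body presses on something with over 40 N, if the wrist force passes 120 N, or if a joint passes its speed limit or range.

## Robot

A 6-joint arm with a two-finger parallel gripper is mounted at the origin on the work surface. World frame = base frame: x ahead of the robot, y to its left, z up, the work surface at z = 0. Lengths are in mm, angles in rad, forces in N, time in s.
With the tool pointing down it reaches from about 350 to 975 mm from the base axis. Payload 7.1 kg.
Tool frame: the origin (TCP) lies midway between the tips of the shut fingers; the grasp point (between the pads) lies 19 mm behind it (ctrl.grip_point_offset is the distance from the TCP to the grasp point, in mm); z points along the fingers, y is the line along which they close (so a half turn about z gives the same grasp; the last joint's range is limited). The gripper opens to 88 mm and grips with 3 to 60 N. Pads are 20 mm wide; open, the fingers measure 115 mm over their backs; the gripper's body (75 mm by 178 mm) begins 61 mm behind the grasp point.
Start: joints at [1.125, 0.423, 1.63, -0, 1.089, -0.019], TCP at [258.693, 568.931, 222.675] pointing down, gripper open.
Joint ranges: [-3, 3], [-0.9, 2.11], [0.09, 2.58], [-1.31, 4.45], [0.11, 2.69], [-2.54, 2.54]. Speed limits (rad/s): [2.39, 2.39, 3.01, 3.14, 3.14, 3.14].

## Interface

Orientations are given as a rotation vector (axis times angle).
In Python, from workcell import get_obs, optics, close_job, spotter, ctrl gives the robot as it stands. The module is installed in compiled form; this text tells all that it offers.
- The arm moves only by the tool move_arm, never from a script. Its argument "rows" is a list of rows, each a list of 5 numbers: the shift along the tool's x, y, z in cm, then the turn about the tool's z in degrees, then the opening in per cent of the stroke, from 0 (shut) to 100 (fully open). A call has 1 to 10 rows; each row shifts and turns the commanded pose from where the row before left it, along the tool's axes as they then stand; what a row does not reach is not made up. A row lasts 1/8 s, in which the tool goes at most 62.5 mm and 10.7 degrees, less where a joint would pass 70% of its speed; a pose out of reach is approached as far as the arm can. A call with a gripper value outside its range is refused whole. The fingers move at their own pace and stop on an object; the grip force is fixed at half the most. Time passes only in rows, so rows that do not move let the fingers close. It gives the time, the measured TCP pose, the force, the opening and the grip force at its end, in the units of the state.
- get_obs(): the state, without advancing time (a new reading comes with each control period).
- optics.get_image(name): name is "scene" or "side" or "wrist"; returns the picture (480x640x3 uint8, blue, green, red); there is no depth.
- optics.calibration(name): a dict with "camera_matrix" (3x3 intrinsics, pixels), "xyz" and "orientation" of the camera in the world. Camera axes: x right, y down, z forward; pixel columns grow to the right and rows downward; lengths in mm; the calibration is good to about 2 mm. The wrist camera is an equidistant fisheye: a pixel r from the principal point sees the ray r / f radians off the axis. A picture is of the moment at which its call begins: read the wrist's pose just before it. calibration takes no time and is no camera call; for the wrist camera it gives the pose at the moment of the call.
- close_job(): hands the job in; it is judged then, once.
Trained networks look in the newest picture that a camera, given by its name, has taken for a name from the list of things; names that differ only in an ending like _2 or _b are one class to them, and where a whole thing is asked for, a point or a joint stands for the part that bears it (a point fixed in the world has none). Each returns a list of dicts, best first, with "conf" (0 to 1); they miss things now and then, are a little off and sometimes report something else, mostly with a low value. They report only what shows in the picture. A call takes as long as a camera call. They do not tell look-alikes from the thing itself.
- spotter.find_in(camera, label): "point" ([column, row] in pixels, amid what is visible of it).
- spotter.regions_of(camera, label): "region" (480x640 bool, what is visible of it) and "point" ([column, row] in pixels, amid what is visible of it).
The state is a dict: "t": time; "qpos": joint angles; "qvel": joint speeds; "joint_torque": joint torques, N m; "ee_pos": TCP position; "orientation": TCP orientation; "ft_force": force on the tool from outside, world axes, zero at the start; "moment": the same for the moment, N m; "width": finger opening in mm; "grasp_force": force on a finger pad.
Only numpy, scipy, OpenCV 4.12 (cv2) and the standard library are available. Lean on these libraries where they do the work, as an engineer would, in place of code of your own. Each camera call takes 0.05 s, during which the arm holds its last target. There are 200 camera calls.

## Working session

There is one attempt and no reset: what is moved stays moved. The work goes in short steps, Python scripts to look and compute and a tool call to move; the robot and the scene stay as the last step left them, time stands still between calls to the robot, and variables do not carry over. Pictures are saved under pics/ and viewed, at most 10 in all, crops included, and the job is handed in when it is done.

Besides the shell and the picture viewer there is one more tool, called after "Request:" by a JSON object that holds its "method" and its "body". move_arm: Moves the arm, as the interface text tells. Its arguments: {"type":"object","properties":{"rows":{"type":"array","items":{"type":"array","items":{"type":"number"}}}},"required":["rows"]}

```bash
mkdir -p pics
python3 - <<'E'
from workcell import get_obs, optics, spotter, ctrl
import cv2,numpy as np
o=get_obs();print({k:np.round(v,3) for k,v in o.items()})
print(ctrl.grip_point_offset)
for c in("scene","side","wrist"):
    im=optics.get_image(c);cv2.imwrite(f"pics/{c}0.png",im)
    k=optics.calibration(c);print(c,np.round(k["camera_matrix"],1).tolist(),np.round(k["xyz"],1),np.round(k["orientation"],3))
for c in("scene","side"):
    for l in("tin","tray","cap","handle","red_mark","pocket","caddy","car","tumbler","top"):
        print(c,l,[(np.round(d["point"]).tolist(),round(d["conf"],2)) for d in spotter.find_in(c,l)][:4])
E
```

```text
{'t': np.float64(0.0), 'qpos': array([ 1.125,  0.424,  1.631, -0.   ,  1.089, -0.019]), 'qvel': array([ 0.   ,  0.   , -0.   , -0.002, -0.001,  0.   ]), 'joint_torque': array([-2.0000e-03, -5.4462e+01, -2.7367e+01,  6.4000e-02,  2.3000e-02,
       -0.0000e+00]), 'ee_pos': array([258.463, 568.435, 221.899]), 'orientation': array([-6.65e-01, -3.07e+00,  2.00e-03]), 'ft_force': array([-0.387,  0.09 , -0.626]), 'moment': array([ 0.017, -0.   , -0.012]), 'grasp_force': np.float64(0.0), 'width': np.float64(87.708)}
18.700000000000003
scene [[437.8, 0.0, 322.5], [0.0, 437.8, 238.7], [0.0, 0.0, 1.0]] [1237.1  289.1  627.9] [-1.341 -1.928  1.038]
side [[446.5, 0.0, 318.9], [0.0, 446.5, 235.5], [0.0, 0.0, 1.0]] [-173.8 -676.   674. ] [-1.995  0.722 -0.417]
wrist [[371.6, 0.0, 317.6], [0.0, 371.6, 236.5], [0.0, 0.0, 1.0]] [185.3 601.1 384.3] [2.421 1.559 0.233]
scene tin [([184.0, 216.0], 0.97), ([216.0, 221.0], 0.7), ([456.0, 339.0], 0.44), ([534.0, 329.0], 0.22)]
scene tray [([432.0, 288.0], 0.94), ([481.0, 309.0], 0.67), ([446.0, 262.0], 0.61), ([518.0, 280.0], 0.34)]
scene cap [([454.0, 340.0], 0.96)]
scene handle [([309.0, 255.0], 0.76), ([310.0, 298.0], 0.68)]
scene red_mark [([314.0, 297.0], 0.76)]
scene pocket [([310.0, 298.0], 0.92), ([217.0, 225.0], 0.51)]
scene caddy [([311.0, 299.0], 0.72)]
scene car [([518.0, 281.0], 0.57)]
scene tumbler [([125.0, 255.0], 0.96)]
scene top [([531.0, 330.0], 0.86), ([454.0, 338.0], 0.4)]
side tin [([417.0, 350.0], 0.82), ([459.0, 387.0], 0.8)]
side tray [([237.0, 244.0], 0.75), ([270.0, 241.0], 0.57), ([261.0, 222.0], 0.57)]
side cap [([296.0, 220.0], 0.6)]
side handle [([360.0, 257.0], 0.69), ([362.0, 218.0], 0.66), ([298.0, 221.0], 0.45)]
side red_mark [([359.0, 256.0], 0.85)]
side pocket [([362.0, 253.0], 0.79)]
side caddy [([358.0, 266.0], 0.8)]
side car [([210.0, 224.0], 0.58)]
side tumbler [([522.0, 320.0], 0.68)]
side top [([253.0, 209.0], 0.48)]
```

View pics/scene0.png

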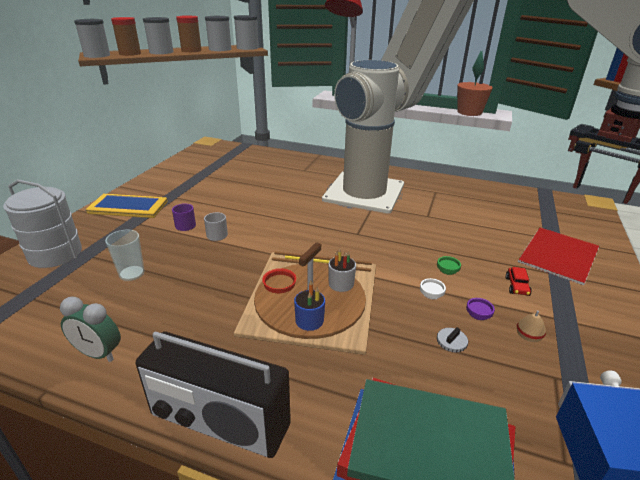

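View pics/side0.png

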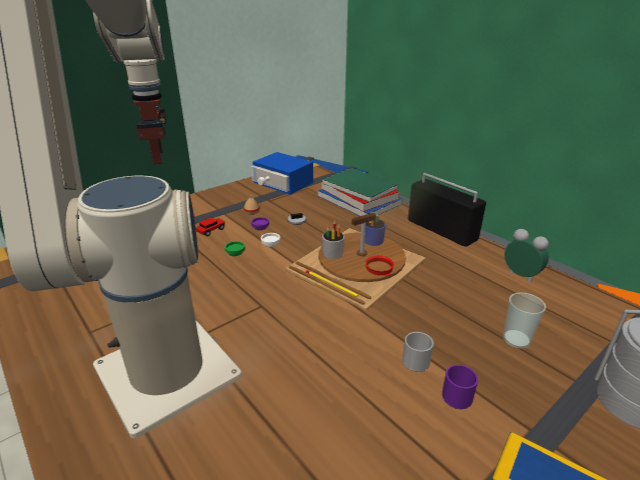

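View pics/wrist0.png

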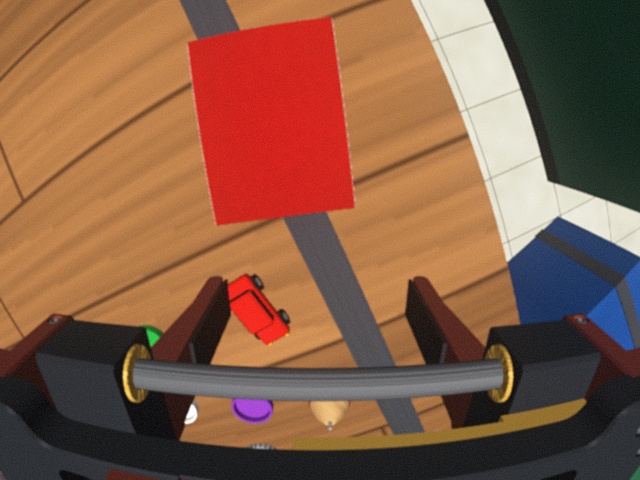

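The scene view shows the grey tin at (216,226) next to the purple look-alike, the white tray at (432,288), the cap at (454,340) and the red collar at (279,280). The handle is at (311,253). In the side view the tin is at (417,350), the tray at (270,240), the cap at (297,218) and the collar at (379,266). The trough side faces the robot.

```bash
cat > h.py <<'E'
from workcell import get_obs, optics, spotter, ctrl
import cv2,numpy as np
from scipy.spatial.transform import Rotation as R
def ray(c,px,k=None):
    k=k or optics.calibration(c);K=k["camera_matrix"]
    x=(px[0]-K[0][2])/K[0][0];y=(px[1]-K[1][2])/K[1][1]
    if c=="wrist":
        r=np.hypot(x,y)+1e-12;d=np.array([x/r*np.sin(r),y/r*np.sin(r),np.cos(r)])
    else: d=np.array([x,y,1.])
    return np.array(k["xyz"]),R.from_rotvec(k["orientation"]).apply(d/np.linalg.norm(d))
def plane(c,px,z,k=None):
    o,d=ray(c,px,k);return o+d*(z-o[2])/d[2]
def proj(c,P,k=None):
    k=k or optics.calibration(c);K=np.array(k["camera_matrix"])
    p=R.from_rotvec(k["orientation"]).inv().apply(np.atleast_2d(P)-k["xyz"])
    if c=="wrist":
        h=np.hypot(p[:,0],p[:,1])+1e-9;s=np.arctan2(h,p[:,2])/h;u=p[:,:2]*s[:,None]
    else:u=p[:,:2]/p[:,2:]
    return u*[K[0,0],K[1,1]]+K[:2,2]
def need(target_xyz,yawline=None):
    """shift in tool axes (cm) from measured pose to put grasp point at target; turn deg so that tool y lies along yawline (deg, mod 180)"""
    o=get_obs();Rm=R.from_rotvec(o["orientation"]);g=o["ee_pos"]-Rm.apply([0,0,ctrl.grip_point_offset])
    s=Rm.inv().apply(np.array(target_xyz)-g)/10
    y=Rm.apply([0,1,0]);a=np.degrees(np.arctan2(y[1],y[0]))
    t=None if yawline is None else -((yawline-a+90)%180-90)
    print("grasp pt",g.round(1),"tool y deg",round(a,1),"shift cm",s.round(2),"turn",t,"q6",round(o["qpos"][5],2))
E
python3 - <<'E'
from h import *
for n,(a,b,z) in dict(tin=((216,221),(417,350),28),purp=((184,216),(459,387),28),tray=((432,288),(270,240),13),cap=((454,340),(296.5,219),14),handle=((311,253),(363,219),134),collar=((279,280),(379,266),35),car=((518,281),(210,226),18),top=((531,325),(252,206),30),tumb=((125,255),(523,321),50),pot1=((342,274),(333,246),60),pot2=((310,311),(374,233),60)).items():
    print(n,plane("scene",a,z)[:2].round(),plane("side",b,z)[:2].round())
for n,px in dict(c1=(272,254),c2=(376,262),c3=(367,347),c4=(237,333)).items(): print(n,plane("scene",px,10)[:2].round())
for c in("scene","side"):
  for l in("tin","tray","cap","handle","pocket","red_mark","caddy"):
    for d in spotter.regions_of(c,l)[:4]:
        ys,xs=np.nonzero(d["region"]);print(c,l,round(d["conf"],2),np.round([xs.mean(),ys.mean(),xs.min(),xs.max(),ys.min(),ys.max()],1),len(xs))
E
```

```text
tin [ 373. -313.] [ 400. -294.]
purp [ 382. -408.] [ 386. -404.]
tray [432. 272.] [434. 276.]
cap [578. 334.] [571. 329.]
handle [566.  34.] [568.  36.]
collar [554. -45.] [554. -43.]
car [341. 453.] [336. 456.]
top [500. 471.] [497. 470.]
tumb [ 614. -402.] [ 618. -395.]
pot1 [515.  86.] [501.  76.]
pot2 [648.  64.] [634.  55.]
c1 [ 437. -119.]
c2 [376. 130.]
c3 [652. 181.]
c4 [707. -66.]
scene tin 0.83 [183.5 217.  173.  194.  204.  230. ] 526
scene tin 0.73 [215.7 225.8 205.  227.  212.  239. ] 530
scene tray 0.81 [480.3 308.4 467.  494.  298.  319. ] 472
scene tray 0.74 [448.6 264.6 437.  460.  256.  274. ] 354
scene tray 0.73 [432.3 288.  420.  445.  278.  298. ] 432
scene cap 0.69 [452.4 339.4 437.  467.  328.  351. ] 572
scene cap 0.68 [432.2 287.9 420.  445.  277.  299. ] 451
scene handle 0.6 [309.7 253.7 299.  320.  242.  265. ] 255
scene pocket 0.79 [311.  296.4 254.  365.  243.  338. ] 7405
scene red_mark 0.73 [311.  296.6 254.  365.  242.  338. ] 7363
scene caddy 0.69 [311.3 301.5 234.  375.  242.  354. ] 11176
side tin 0.77 [416.7 350.8 402.  432.  331.  370. ] 1004
side tin 0.57 [458.7 386.6 441.  477.  365.  409. ] 1290
side tray 0.69 [259.6 223.  251.  268.  217.  229. ] 187
side tray 0.63 [233.9 247.7 225.  243.  241.  255. ] 229
side tray 0.6 [269.9 239.4 260.  280.  233.  247. ] 241
side handle 0.74 [361.7 219.  351.  373.  214.  224. ] 145
side pocket 0.65 [361.  251.8 318.  404.  213.  281. ] 3997
side pocket 0.38 [250.8 206.8 243.  259.  197.  215. ] 228
side red_mark 0.96 [360.9 251.3 317.  405.  213.  282. ] 4263
side caddy 0.82 [356.2 262.6 285.  424.  213.  310. ] 6998
```

Run:
```python
from h import *
print("tin",plane("scene",(215.7,225.8),27)[:2].round(),plane("side",(416.7,350.8),27)[:2].round())
o=get_obs();k=optics.calibration("wrist")
Rm=R.from_rotvec(o["orientation"])
print("cam offset in tool",Rm.inv().apply(k["xyz"]-o["ee_pos"]).round(1),"cam axes in tool",(Rm.inv()*R.from_rotvec(k["orientation"])).as_matrix().round(3).tolist())
for z in (0,50,100,150,200): print(z,proj("wrist",o["ee_pos"]+Rm.apply([0,0,z])).round())
print(proj("wrist",o["ee_pos"]+Rm.apply([60,0,200])).round())
need([385,-300,150],-9)
```

```text
tin [ 394. -302.] [ 399. -295.]
cam offset in tool [  80.1   -0.9 -162.2] cam axes in tool [[-0.0, -0.955, -0.295], [1.0, 0.0, -0.001], [0.001, -0.295, 0.955]]
0 [[320. 296.]]
50 [[319. 259.]]
100 [[319. 235.]]
150 [[319. 218.]]
200 [[319. 206.]]
[[319. 146.]]
grasp pt [258.7 568.9 241.4] tool y deg 65.5 shift cm [-47.47 -73.87   9.14] turn 74.54758432760048 q6 -0.02
```

Request:
{"method": "move_arm", "body": {"rows": [[-4.3,-3.77,0,0,100],[-4.3,-3.77,0,0,100],[-4.3,-3.77,0,0,100],[-4.3,-3.77,0,0,100],[-4.3,-3.77,0,0,100],[-4.3,-3.77,0,0,100],[-4.3,-3.77,0,0,100],[-4.3,-3.77,0,0,100],[-4.3,-3.77,0,0,100],[0,0,0,0,100]]}}

```text
t: 3.1
ee_pos: [471.9, 96.9, 223.0]
orientation: [0.673, 3.068, -0.0]
ft_force: [-0.2, 0.8, 0.7]
width: 88.1
grasp_force: 0.0
```

Request:
{"method": "move_arm", "body": {"rows": [[-1.17,-4.97,0,0,100],[-1.17,-4.97,0,0,100],[-1.17,-4.97,0,0,100],[-1.17,-4.97,0,0,100],[-1.17,-4.97,0,0,100],[-1.17,-4.97,0,0,100],[-1.17,-4.97,0,0,100],[-1.17,-4.97,0,0,100]]}}

```text
t: 4.1
ee_pos: [391.2, -301.4, 222.9]
orientation: [0.664, 3.07, 0.0]
ft_force: [0.0, 0.4, -0.4]
width: 87.7
grasp_force: 0.0
```

Request:
{"method": "move_arm", "body": {"rows": [[0,0,0,10.65,100],[0,0,0,10.65,100],[0,0,0,10.65,100],[0,0,0,10.65,100],[0,0,0,10.65,100],[0,0,0,10.65,100],[0,0,0,10.65,100],[0,0,0,0,100],[0,0,0,0,100]]}}

```text
t: 5.22
ee_pos: [391.4, -300.3, 222.7]
orientation: [-2.384, -2.045, -0.0]
ft_force: [-0.9, -0.2, -0.5]
width: 87.9
grasp_force: 0.0
```

```bash
cat >> h.py <<'E'
PROF=dict(tin=[(28,0),(28,56)],tray=[(22,0),(22,10),(28,10),(28,22)],cap=[(21.5,0),(29,6),(29,15)],collar=[(37.5,28),(37.5,42)])
def hullmask(c,prof,xy,z0,k):
    t=np.linspace(0,2*np.pi,48)
    P=np.concatenate([np.c_[xy[0]+r*np.cos(t),xy[1]+r*np.sin(t),0*t+z0+z] for r,z in prof])
    h=cv2.convexHull(proj(c,P,k).astype(np.float32)).reshape(-1,2)
    m=np.zeros((480,640),np.uint8);cv2.fillConvexPoly(m,np.round(h*16).astype(np.int32),1,shift=4);return m>0
def fit(c,mask,prof,xy,z0=0,k=None):
    """position whose model silhouette has the centroid of mask"""
    k=k or optics.calibration(c);cm=lambda m:np.array(np.nonzero(m)[::-1]).mean(1)
    zc=z0+np.mean([p[1] for p in prof]);xy=np.array(xy,float)
    for _ in range(8):
        m=hullmask(c,prof,xy,z0,k)
        xy=xy+(plane(c,cm(mask),zc,k)-plane(c,cm(m),zc,k))[:2]
    m=hullmask(c,prof,xy,z0,k);return xy,(m&mask).sum()/(m|mask).sum()
E
python3 - <<'E'
from h import *
im=optics.get_image("wrist");cv2.imwrite("pics/w1.png",im)
for d in spotter.regions_of("wrist","tin")[:3]:
    m=d["region"];v=im[m].mean(0).round();print(round(d["conf"],2),d["point"],m.sum(),v,fit("wrist",m,PROF["tin"],(390,-300)))
need([390,-300,40],-9)
E
```

```text
0.86 [324.8, 209.1] 3044 [172. 173. 176.] (array([ 397.7587412 , -300.80601011]), np.float64(0.9089280382203643))
0.72 [326.3, 305.2] 3065 [122.  48. 104.] (array([ 386.74973198, -407.29983448]), np.float64(0.9482331060136392))
grasp pt [ 391.3 -300.5  241.4] tool y deg -8.8 shift cm [ 0.03 -0.14 20.14] turn 0.15108008325231026 q6 -0.52
```

View pics/w1.png

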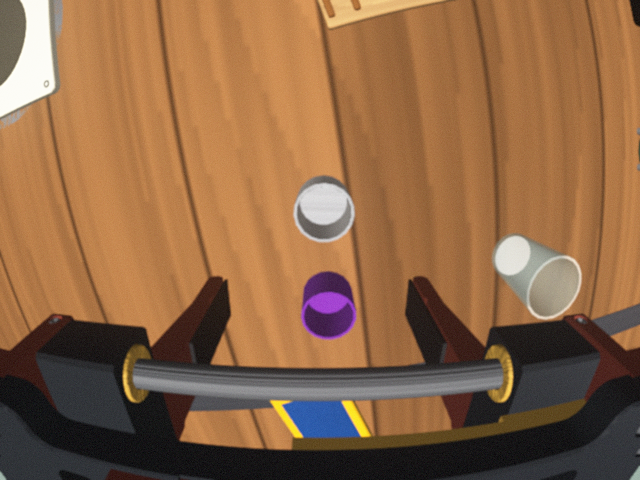

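The wrist view shows the steel tin at (324,209), almost under the gripper, and the purple one behind it at (327,305).

Request:
{"method": "move_arm", "body": {"rows": [[0.03,0.6,5,0,100],[0,0,5,0,100],[0,0,5,0,100],[0,0,3.5,0,100],[0,0,1.4,0,100],[0,0,0,0,0],[0,0,0,0,0],[0,0,0,0,0],[0,0,0,0,0]]}}

```text
t: 6.45
ee_pos: [397.6, -301.9, 24.7]
orientation: [2.388, 2.039, 0.001]
ft_force: [-0.4, 0.6, 7.2]
width: 54.7
grasp_force: 29.9
```

Request:
{"method": "move_arm", "body": {"rows": [[0,0,-3.5,0,0],[0,0,-4,0,0],[0,0,-3,0,0],[4.63,1.9,0,0,0],[4.63,1.9,0,0,0],[4.63,1.9,0,0,0],[4.63,1.9,0,0,0],[4.63,1.9,0,0,0],[4.63,1.9,0,0,0],[0,0,0,0,0]]}}

```text
t: 7.7
ee_pos: [554.7, -42.4, 129.0]
orientation: [2.384, 2.044, 0.002]
ft_force: [-0.5, -0.8, -1.0]
width: 54.8
grasp_force: 29.9
```

Run:
```python
from h import *
k=optics.calibration("wrist");im=optics.get_image("wrist");cv2.imwrite("pics/w2.png",im)
for l in("tin","pocket","handle","red_mark"):
    print(l,[(np.round(d["point"]),round(d["conf"],2)) for d in spotter.find_in("wrist",l)][:3])
for c in("scene","side"):
    s=optics.get_image(c);cv2.imwrite(f"pics/{c}2.png",s)
    # red collar outline via colour
    hsv=cv2.cvtColor(s,cv2.COLOR_BGR2HSV);m=((hsv[...,0]<6)|(hsv[...,0]>174))&(hsv[...,1]>170)
    n,lab,st,ce=cv2.connectedComponentsWithStats(m.astype(np.uint8))
    print(c,[(st[i].tolist(),ce[i].round(1).tolist()) for i in range(1,n) if st[i,4]>15])
need([554,-44,130],-9)
```

```text
tin [(array([320., 307.]), 0.58)]
pocket [(array([320., 119.]), 0.95)]
handle [(array([325., 134.]), 0.88)]
red_mark [(array([323., 121.]), 0.83)]
scene [([349, 0, 12, 7, 27], [356.0, 1.6]), ([178, 16, 19, 3, 38], [185.9, 17.0]), ([112, 18, 22, 7, 55], [120.3, 19.2]), ([614, 23, 26, 60, 466], [627.9, 53.0]), ([519, 228, 80, 54, 2503], [560.4, 253.9]), ([343, 257, 3, 11, 29], [344.1, 262.4]), ([508, 267, 23, 28, 399], [519.1, 279.7]), ([263, 269, 33, 24, 338], [279.0, 279.4]), ([517, 324, 29, 15, 60], [529.0, 334.2]), ([373, 378, 15, 5, 29], [379.0, 380.1]), ([337, 416, 21, 64, 404], [346.1, 455.3]), ([508, 424, 7, 36, 141], [511.7, 437.3])]
side [([244, 208, 15, 4, 26], [251.1, 210.1]), ([196, 218, 29, 16, 242], [209.1, 224.8]), ([366, 256, 28, 20, 271], [379.6, 264.6])]
grasp pt [552.6 -46.  147.4] tool y deg -9.1 shift cm [0.22 0.11 1.74] turn -0.09486065390882459 q6 0.05
```

View pics/w2.png

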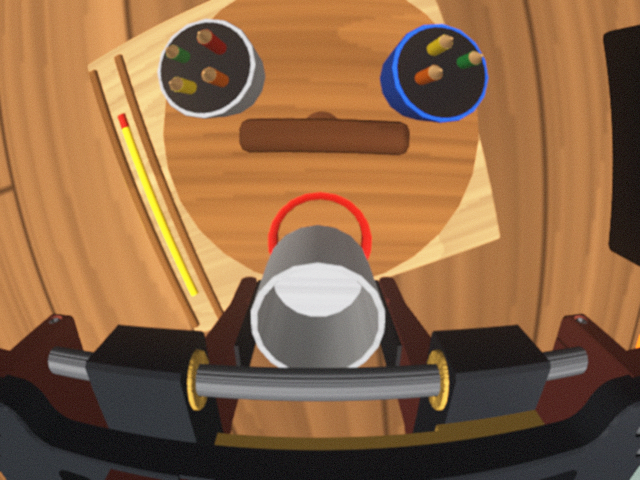

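The wrist view shows the red collar, with edges at about columns 269 and 371 and its top at row 194. The held tin is at (318,300) and the handle bar runs from (240,136) to (409,138). Next I fit the collar and handle position.

Run:
```python
from h import *
from scipy.optimize import least_squares as L
k=optics.calibration("wrist")
def bb(c,xy,k):
    ys,xs=np.nonzero(hullmask(c,PROF["collar"],xy,0,k));return np.array([xs.min(),xs.max(),ys.min(),ys.max()])
t=np.linspace(0,2*np.pi,200)
def bbs(c,xy,k):
    P=np.concatenate([np.c_[xy[0]+37.5*np.cos(t),xy[1]+37.5*np.sin(t),0*t+z] for z in(28,42)]);p=proj(c,P,k)
    return np.r_[p[:,0].min(),p[:,0].max(),p[:,1].min(),p[:,1].max()]
for c,o,s in(("scene",[263,296,269,293],[0,1,2,3]),("side",[366,394,256,276],[0,1,2,3]),("wrist",[269,371,194],[0,1,2])):
    kk=optics.calibration(c);r=L(lambda x:bbs(c,x,kk)[s]-o,[554,-44],diff_step=1e-3);print(c,r.x.round(1),r.fun.round(1))
a=plane("wrist",(240,136),138,k);b=plane("wrist",(409,137.5),138,k);print("handle",a.round(1),b.round(1),(a+b)[:2]/2,np.degrees(np.arctan2(*(b-a)[1::-1])),np.linalg.norm(a-b))
# trough strip direction (z 19) in wrist
a=plane("wrist",(125,118),16,k);b=plane("wrist",(194,295),16,k);print("pencil",a.round(),b.round(),np.degrees(np.arctan2(*(b-a)[1::-1])))
# tin mouth check
print("tin bottom/mouth centre expected px",proj("wrist",[get_obs()["ee_pos"]+[0,0,32]],k),proj("wrist",[get_obs()["ee_pos"]+[0,0,-24]],k))
need([554,-44,130],-9)
```

```text
scene [554.8 -43.3] [-0.9  0.9 -1.3  1.1]
side [556.7 -43.6] [-0.9  0.9 -0.5  0.4]
wrist [554.2 -53.2] [-1.6  1.6  0.1]
handle [534.1  34.2 138. ] [603.   22.8 138. ] [568.56538952  28.52564643] -9.42295258841643 69.89627176622845
pencil [417.  71.  16.] [440. -86.  16.] -81.58838557500233
tin bottom/mouth centre expected px [[315.01151643 330.1897165 ]] [[315.74411199 276.08524073]]
grasp pt [552.6 -46.  147.4] tool y deg -9.1 shift cm [0.22 0.11 1.74] turn -0.09486065390882459 q6 0.05
```

```bash
cat > ring.py <<'E'
from h import *
from scipy.optimize import least_squares as L
t=np.linspace(0,2*np.pi,200)
def bbs(xy,k):
    P=np.concatenate([np.c_[xy[0]+37.5*np.cos(t),xy[1]+37.5*np.sin(t),0*t+z] for z in(28,42)]);p=proj("wrist",P,k)
    return np.r_[p[:,0].min(),p[:,0].max(),p[:,1].min()]
for i in range(2):
    o=get_obs();k=optics.calibration("wrist");im=optics.get_image("wrist")
    hsv=cv2.cvtColor(im,cv2.COLOR_BGR2HSV);m=((hsv[...,0]<5)|(hsv[...,0]>175))&(hsv[...,1]>200)&(hsv[...,2]>120)
    n,lab,st,ce=cv2.connectedComponentsWithStats(m.astype(np.uint8));s=st[1+np.argmax(st[1:,4])]
    ob=[s[0],s[0]+s[2]-1,s[1]];r=L(lambda x:bbs(x,k)-ob,[554,-44],diff_step=1e-3)
    print("ee",o["ee_pos"].round(1),"cam",k["xyz"].round(1),"ring box",s,r.x.round(1),r.fun.round(1))
cv2.imwrite("pics/last.png",im)
E
python3 ring.py
```

```text
ee [552.6 -46.  128.7] cam [566.4  33.2 290.9] ring box [ 271  187  103   71 1217] [556.4 -48.4] [-1.9  1.9  0.2]
ee [552.7 -45.9 128.7] cam [566.5  33.3 290.9] ring box [ 271  187  103   71 1221] [556.5 -48.3] [-1.9  1.9  0.2]
```

Run:
```python
from h import *
o=get_obs();out=[]
for c,(x0,y0) in(("scene",(220,170)),("side",(320,150))):
    im=optics.get_image(c);k=optics.calibration(c)
    e=o["ee_pos"]
    t=np.linspace(0,2*np.pi,60)
    big=cv2.resize(im[y0:y0+140,x0:x0+100],None,fx=4,fy=4,interpolation=cv2.INTER_CUBIC)
    def circ(cx,cy,r,z,col):
        p=(proj(c,np.c_[cx+r*np.cos(t),cy+r*np.sin(t),0*t+z],k)-[x0,y0]+.5)*4
        cv2.polylines(big,[np.round(p).astype(np.int32)],True,col,1)
    for z in(-24,32):circ(e[0],e[1],28,e[2]+z,(0,255,0))
    circ(555.5,-43.5,37.5,42,(255,255,0));circ(555.5,-43.5,37.5,28,(255,255,0))
    out.append(big)
cv2.imwrite("pics/c3.png",np.hstack(out))
```

```text
(no output)
```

View pics/c3.png

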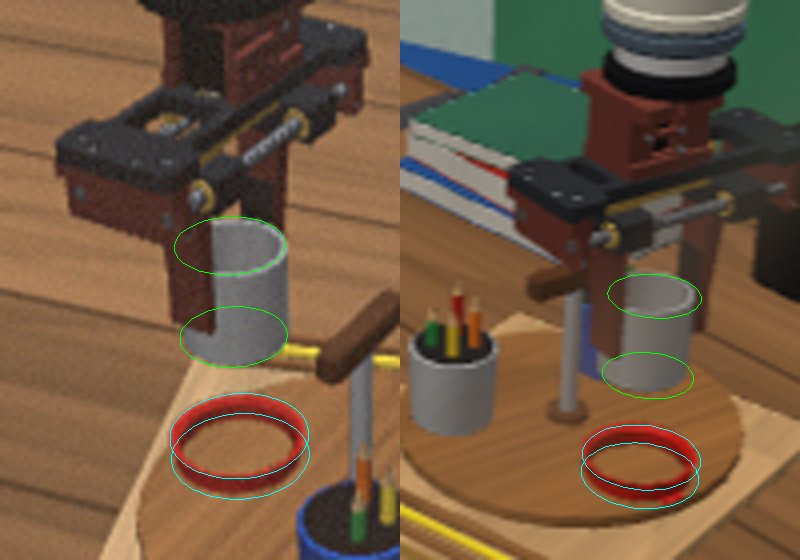

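The overlay shows the held tin over the red ring in both fixed views. It needs a shift of about 2–3 mm in x.

Request:
{"method": "move_arm", "body": {"rows": [[-0.11,0.27,3,0,0],[0,0,2,0,0],[0,0,0.7,0,0],[0,0,0,0,0],[0,0,0,0,0]]}}

```text
t: 8.88
ee_pos: [556.3, -46.5, 72.4]
orientation: [2.388, 2.04, 0.001]
ft_force: [-0.3, 0.2, -1.1]
width: 54.8
grasp_force: 29.9
```

```bash
python3 - <<'E'
from h import *
o=get_obs();print(o["ee_pos"].round(1),o["ft_force"].round(1));out=[]
for c,(x0,y0) in(("scene",(240,210)),("side",(345,190))):
    im=optics.get_image(c);k=optics.calibration(c)
    e=o["ee_pos"]+[0.3,1.5,0]
    t=np.linspace(0,2*np.pi,60)
    big=cv2.resize(im[y0:y0+95,x0:x0+66],None,fx=6,fy=6,interpolation=cv2.INTER_CUBIC)
    def circ(cx,cy,r,z,col):
        p=(proj(c,np.c_[cx+r*np.cos(t),cy+r*np.sin(t),0*t+z],k)-[x0,y0]+.5)*6
        cv2.polylines(big,[np.round(p).astype(np.int32)],True,col,1)
    for z in(-24,32):circ(e[0],e[1],28,e[2]+z,(0,255,0))
    circ(555.5,-43.5,37.5,42,(255,255,0))
    out.append(big)
cv2.imwrite("pics/c4.png",np.hstack(out))
E
python3 ring.py
```

```text
[556.3 -46.5  72.4] [-0.3  0.2 -1.1]
ee [556.2 -46.5  72.5] cam [569.7  32.7 234.7] ring box [ 252  204  130   77 1850] [556.3 -48.6] [-1.6  1.6  0.2]
ee [556.2 -46.5  72.4] cam [569.6  32.7 234.6] ring box [ 252  204  130   77 1860] [556.3 -48.6] [-1.6  1.6  0.2]
```

View pics/c4.png

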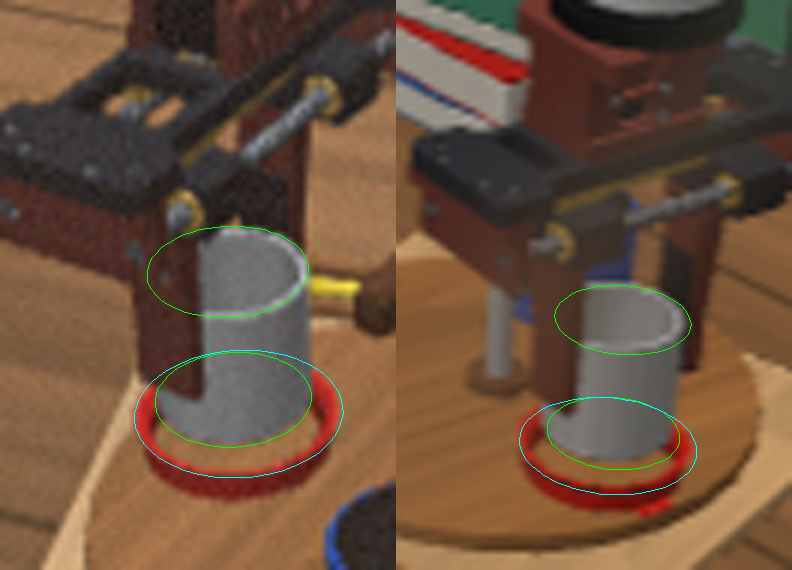

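Both views show the tin's bottom inside the ring's outline, so I lower it.

Request:
{"method": "move_arm", "body": {"rows": [[0.05,0,0.5,0,0],[0,0,0.5,0,0],[0,0,0.2,0,0],[0,0,0,0,0]]}}

```text
t: 9.57
ee_pos: [555.5, -45.9, 59.3]
orientation: [-2.389, -2.04, 0.001]
ft_force: [-0.2, -1.1, -1.0]
width: 54.9
grasp_force: 29.9
```

Request:
{"method": "move_arm", "body": {"rows": [[0,0,0.4,0,0],[0,0,0.25,0,0],[0,0,0.15,0,0],[0,0,0,0,0]]}}

```text
t: 10.07
ee_pos: [556.7, -46.0, 52.7]
orientation: [2.388, 2.04, 0.002]
ft_force: [-1.2, -0.4, 7.7]
width: 54.6
grasp_force: 29.8
```

Request:
{"method": "move_arm", "body": {"rows": [[0,0,0,0,85],[0,0,0,0,85],[0,0,-5,0,85],[0,0,-5,0,85],[0,0,-5,0,100]]}}

```text
t: 10.7
ee_pos: [555.4, -45.9, 202.9]
orientation: [-2.389, -2.04, 0.001]
ft_force: [-0.2, 0.3, -0.8]
width: 81.2
grasp_force: 0.0
```

Request:
{"method": "move_arm", "body": {"rows": [[4.94,-2.87,0,0,100],[4.94,-2.87,0,0,100],[4.94,-2.87,0,0,100],[4.94,-2.87,0,0,100],[4.94,-2.87,0,0,100],[4.94,-2.87,0,0,100],[0,0,0,0,100],[0,0,0,0,100],[0,0,0,0,100]]}}

```text
t: 11.82
ee_pos: [432.4, 272.6, 201.5]
orientation: [2.391, 2.038, -0.001]
ft_force: [0.2, 0.3, 0.1]
width: 87.9
grasp_force: 0.0
```

```bash
cat > see.py <<'E'
import sys
from h import *
l=sys.argv[1];g=(float(sys.argv[2]),float(sys.argv[3]));z0=float(sys.argv[4]) if len(sys.argv)>4 else 0
print(get_obs()["ee_pos"].round(1))
for c in("wrist","scene","side"):
    k=optics.calibration(c);im=optics.get_image(c);cv2.imwrite(f"pics/see_{l}_{c}.png",im)
    for d in spotter.regions_of(c,l)[:4]:
        m=d["region"];xy,q=fit(c,m,PROF[l],g,z0,k)
        print(c,round(d["conf"],2),np.round(d["point"]),"bgr",im[m].mean(0).round(),xy.round(1),"iou",round(q,2))
E
python3 see.py tray 433 274; python3 see.py tin 555.5 -44 28
```

```text
[432.4 272.6 201.5]
wrist 0.98 [210. 199.] bgr [ 73. 179.  63.] [331.6 296.6] iou 0.93
wrist 0.64 [416. 358.] bgr [ 57.  99. 151.] [538.4  60.9] iou 0.02
wrist 0.59 [334.  98.] bgr [193.  66. 153.] [467.8 376. ] iou 0.93
wrist 0.41 [452. 134.] bgr [168. 169. 172.] [573.4 330.4] iou 0.96
scene 0.9 [478. 306.] bgr [138.  55. 105.] [463.6 375.4] iou 0.78
scene 0.8 [434. 287.] bgr [198. 200. 200.] [432.9 272.6] iou 0.86
side 0.77 [261. 223.] bgr [112.  41.  90.] [467.6 383.1] iou 0.77
side 0.52 [269. 240.] bgr [170. 179. 185.] [437.4 281.1] iou 0.85
side 0.51 [234. 248.] bgr [ 48. 113.  32.] [332.2 302.8] iou 0.78
side 0.2 [212. 224.] bgr [ 27.  33. 120.] [348.5 465.4] iou 0.76
[432.4 273.2 201.7]
scene 0.86 [186. 218.] bgr [91. 50. 81.] [ 423.2 -374.7] iou 0.86
scene 0.62 [277. 270.] bgr [109. 110. 113.] [552.5 -46.2] iou 0.85
scene 0.57 [317. 297.] bgr [ 71.  92. 124.] [605.3  54.6] iou 0.15
side 0.89 [381. 253.] bgr [105. 109. 115.] [563.4 -35.3] iou 0.84
side 0.77 [458. 386.] bgr [96. 34. 77.] [ 362.7 -413.9] iou 0.83
side 0.61 [359. 252.] bgr [ 61.  84. 118.] [538.7  20.4] iou 0.18
side 0.22 [294. 221.] bgr [ 91.  95. 101.] [524.4 267.7] iou 0.39
```

```bash
cat > white.py <<'E'
import sys
from h import *
g=(float(sys.argv[1]),float(sys.argv[2]))
k=optics.calibration("wrist");o=get_obs();im=optics.get_image("wrist");cv2.imwrite("pics/white.png",im)
hsv=cv2.cvtColor(im,cv2.COLOR_BGR2HSV);m=((hsv[...,1]<60)&(hsv[...,2]>120)).astype(np.uint8)
n,lab,st,ce=cv2.connectedComponentsWithStats(m);p=proj("wrist",[*g,15],k)[0]
i=1+np.argmin(np.hypot(*(ce[1:]-p).T)+1e3*(st[1:,4]<300))
# filled outline of the ring
c=max(cv2.findContours((lab==i).astype(np.uint8),0,2)[0],key=cv2.contourArea);f=np.zeros((480,640),np.uint8);cv2.fillPoly(f,[c],1)
print("exp px",p.round(),"found",st[i],ce[i].round(),*fit("wrist",f>0,PROF["tray"],g,0,k),"ee",o["ee_pos"].round(1));need([*g,30],-9)
E
python3 white.py 433 274
```

```text
exp px [318. 208.] found [ 291  182   60   58 2730] [321. 210.] [435.67454063 271.93837821] 0.9629629629629629 ee [432.1 273.7 201.7]
grasp pt [432.1 273.8 220.4] tool y deg -9.0 shift cm [ 0.04  0.09 19.04] turn -0.0011192451999875175 q6 0.7
```

The white tray is at about (321,210) in the wrist view, so I go down to grip only its ring.

Request:
{"method": "move_arm", "body": {"rows": [[0.02,0.28,5,0,100],[0,0,5,0,100],[0,0,5,0,100],[0,0,3,0,100],[0,0,0.95,0,100],[0,0,0,0,100],[0,0,0,0,0],[0,0,0,0,0],[0,0,0,0,0],[0,0,0,0,0]]}}

```text
t: 13.72
ee_pos: [435.2, 273.7, 12.7]
orientation: [2.389, 2.04, 0.001]
ft_force: [-0.3, -1.7, 5.1]
width: 55.0
grasp_force: 30.0
```

Request:
{"method": "move_arm", "body": {"rows": [[0,0,-4,0,0],[0,0,-5,0,0],[0,0,-5,0,0],[0,0,-3.5,0,0],[0,0,0,0,0]]}}

```text
t: 14.35
ee_pos: [436.3, 274.4, 189.8]
orientation: [2.388, 2.04, 0.009]
ft_force: [0.4, 0.3, -0.4]
width: 55.4
grasp_force: 30.0
```

Request:
{"method": "move_arm", "body": {"rows": [[-4.92,2.82,0,0,0],[-4.92,2.82,0,0,0],[-4.92,2.82,0,0,0],[-4.92,2.82,0,0,0],[-4.92,2.82,0,0,0],[-4.92,2.82,0,0,0],[0,0,4,0,0],[0,0,3.8,0,0],[0,0,0,0,0],[0,0,0,0,0]]}}

```text
t: 15.6
ee_pos: [555.8, -44.4, 109.3]
orientation: [-2.388, -2.04, 0.001]
ft_force: [-0.5, -0.5, -0.3]
width: 54.9
grasp_force: 30.0
```

```bash
cat > ov.py <<'E'
import sys
from h import *
# overlay: held part circles (green) relative to ee, tin (cyan) at given xy
def run(name,tin,held,dxy=(0,0),zt=84,rt=28):
    o=get_obs();e=o["ee_pos"]+[*dxy,0];print(o["ee_pos"].round(1),o["ft_force"].round(1));out=[];t=np.linspace(0,2*np.pi,80)
    for c in("scene","side"):
        im=optics.get_image(c);k=optics.calibration(c)
        x0,y0=(np.round(proj(c,[*tin,zt],k)[0])-[33,47]).astype(int)
        big=cv2.resize(im[y0:y0+95,x0:x0+66],None,fx=6,fy=6,interpolation=cv2.INTER_CUBIC)
        def circ(cx,cy,r,z,col):
            p=(proj(c,np.c_[cx+r*np.cos(t),cy+r*np.sin(t),0*t+z],k)-[x0,y0]+.5)*6
            cv2.polylines(big,[np.round(p).astype(np.int32)],True,col,1)
        for r,z in held:circ(e[0],e[1],r,e[2]+z,(0,255,0))
        circ(*tin,28,zt,(255,255,0));circ(*tin,28,28,(255,255,0))
        out.append(big)
    cv2.imwrite(name,np.hstack(out))
E
python3 -c "
from ov import run
run('pics/c5.png',(556,-44.5),[(22,-12.7),(28,9.3)])"
```

```text
[555.8 -44.4 109.3] [-0.5 -0.5 -0.3]
```

View pics/c5.png

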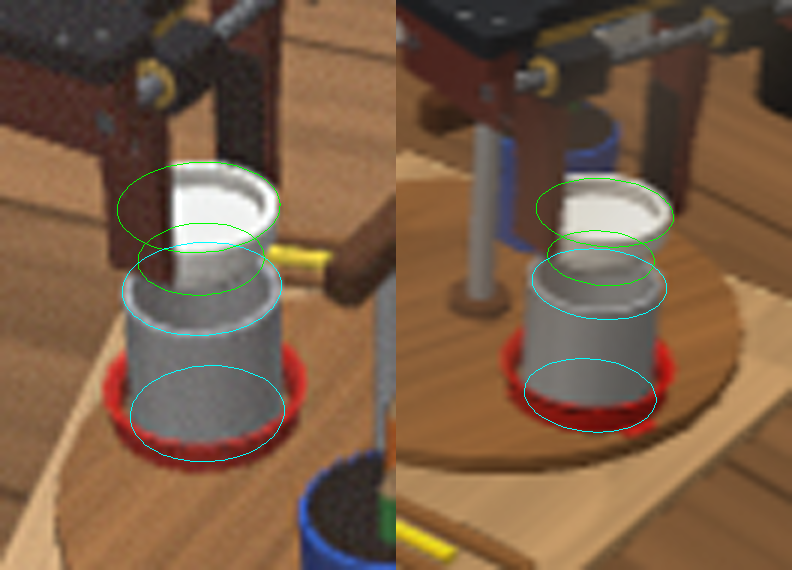

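The tin stands upright in the collar and the tray hangs just above its mouth, about 1 mm too far towards -y. I correct that and lower it.

Request:
{"method": "move_arm", "body": {"rows": [[0.1,0,0.6,0,0],[0,0,0.6,0,0],[0,0,0.4,0,0],[0,0,0,0,0],[0,0,0,0,0]]}}

```text
t: 16.32
ee_pos: [556.0, -43.5, 93.2]
orientation: [-2.389, -2.04, 0.0]
ft_force: [0.3, -0.5, 0.0]
width: 55.3
grasp_force: 30.0
```

Request:
{"method": "move_arm", "body": {"rows": [[0,0,0.3,0,0],[0,0,0.2,0,0],[0,0,0.1,0,0],[0,0,0,0,0]]}}

```text
t: 16.82
ee_pos: [555.9, -43.5, 87.1]
orientation: [-2.389, -2.04, 0.0]
ft_force: [-0.4, -0.2, -0.7]
width: 55.2
grasp_force: 30.0
```

Request:
{"method": "move_arm", "body": {"rows": [[0,0,0.1,0,0],[0,0,0,0,85],[0,0,0,0,85],[0,0,0,0,85],[0,0,-5,0,85],[0,0,-5,0,85],[0,0,-1.5,0,100]]}}

```text
t: 17.7
ee_pos: [557.6, -43.7, 204.2]
orientation: [2.386, 2.038, 0.005]
ft_force: [0.2, 0.1, -1.0]
width: 81.2
grasp_force: 0.0
```

Request:
{"method": "move_arm", "body": {"rows": [[5.3,-0.6,0,0,100],[5.3,-0.6,0,0,100],[5.3,-0.6,0,0,100],[5.3,-0.6,0,0,100],[5.3,-0.6,0,0,100],[5.3,-0.6,0,0,100],[5.3,-0.6,0,0,100],[0,0,0,0,100],[0,0,0,0,100],[0,0,0,0,100]]}}

```text
t: 18.95
ee_pos: [572.4, 327.9, 200.7]
orientation: [-2.39, -2.038, 0.002]
ft_force: [0.4, 0.5, 0.5]
width: 88.0
grasp_force: 0.0
```

```bash
cat > cap.py <<'E'
from h import *
for i in range(1):
    k=optics.calibration("wrist");o=get_obs();im=optics.get_image("wrist")
    d=spotter.regions_of("wrist","cap");d=[x for x in d if x["region"].sum()>300][0];m=d["region"];print(round(d["conf"],2),np.round(d["point"]),m.sum(),fit("wrist",m,PROF["cap"],(573,330),0,k))
    g=cv2.cvtColor(im,cv2.COLOR_BGR2GRAY);mm=cv2.erode(cv2.morphologyEx(m.astype(np.uint8),cv2.MORPH_CLOSE,np.ones((15,15))),np.ones((5,5)))
    dk=((g<80)&(mm>0)).astype(np.uint8);n,lab,st,ce=cv2.connectedComponentsWithStats(dk);i=1+np.argmax(st[1:,4])
    ys,xs=np.nonzero(lab==i);P=np.array([plane("wrist",p,29,k)[:2] for p in zip(xs,ys)]);c=P.mean(0);w,v=np.linalg.eigh(np.cov((P-c).T));a=np.degrees(np.arctan2(v[1,1],v[0,1]))
    print("dark px",st[i],"centre at z29",c.round(1),"len",np.sqrt(12*w).round(1),"bar dir",round(a,1))
    x0,y0=np.array(d["point"]).astype(int)-50;cv2.imwrite("pics/cap.png",cv2.resize(im[y0:y0+100,x0:x0+100],None,fx=4,fy=4))
    need([*c,30],a+90)
E
python3 cap.py; python3 -c "
from ov import run
run('pics/c6.png',(556,-44.5),[])"
python3 -c "
import cv2,numpy as np
a=cv2.imread('pics/c6.png');b=cv2.imread('pics/cap.png')
cv2.imwrite('pics/c7.png',np.hstack([cv2.resize(a,(396,285)),cv2.resize(b,(285,285))]))"
```

```text
0.82 [319. 205.] 2898 (array([575.36791569, 330.1351087 ]), np.float64(0.9663526244952894))
dark px [301 199  39  19 407] centre at z29 [576.1 331.4] len [ 9.9 35.7] bar dir 156.7
grasp pt [572.6 328.1 219.8] tool y deg -9.1 shift cm [ 0.39  0.3  18.98] turn -75.83749010453619 q6 0.66
[572.6 328.1 201.1] [ 0.1  0.2 -0.1]
```

View pics/c7.png

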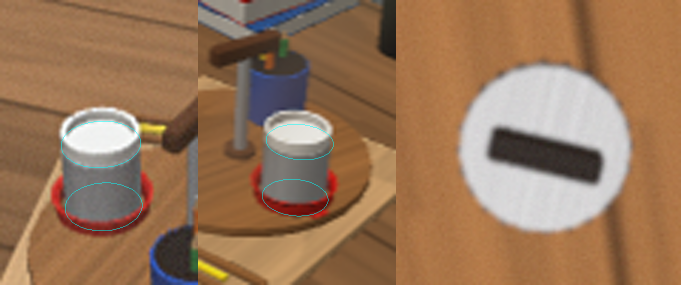

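The tray sits squarely on the tin. The cap's bar lies at about -23°, so I turn the tool to grip across it.

Request:
{"method": "move_arm", "body": {"rows": [[0.36,0.26,0,0,50],[0,0,0,-10.6,50],[0,0,0,-10.6,50],[0,0,0,-10.6,50],[0,0,0,-10.6,50],[0,0,0,-10.6,50],[0,0,0,-10.6,50],[0,0,0,-10.6,50],[0,0,0,-1.6,50],[0,0,0,0,50]]}}

```text
t: 20.4
ee_pos: [575.8, 332.7, 201.2]
orientation: [0.637, 3.076, 0.0]
ft_force: [-0.3, -0.3, -0.2]
width: 44.3
grasp_force: 0.0
```

Request:
{"method": "move_arm", "body": {"rows": [[0,0,5,0,50],[0,0,5,0,50],[0,0,3,0,50],[0,0,0,0,50],[0,0,0,0,50]]}}

```text
t: 21.02
ee_pos: [576.5, 333.1, 72.4]
orientation: [0.633, 3.076, 0.002]
ft_force: [0.8, -0.4, -0.2]
width: 43.8
grasp_force: 0.0
```

```bash
python3 cap.py
```

```text
0.59 [314. 254.] 6339 (array([575.48425037, 330.18491084]), np.float64(0.961871487163907))
dark px [307 229  15  62 900] centre at z29 [573.4 331. ] len [ 8.6 38.8] bar dir 156.7
grasp pt [576.8 333.3  91.9] tool y deg 66.8 shift cm [ 0.24 -0.36  6.19] turn 0.007137014476597869 q6 -0.66
```

Request:
{"method": "move_arm", "body": {"rows": [[0.05,-0.25,3,0,50],[0,0,2,0,50],[0,0,0.55,0,50],[0,0,0,0,50],[0,0,0,0,0],[0,0,0,0,0],[0,0,0,0,0],[0,0,0,0,0]]}}

```text
t: 22.12
ee_pos: [574.3, 330.6, 15.8]
orientation: [0.632, 3.077, 0.0]
ft_force: [0.1, -0.0, 0.9]
width: 9.4
grasp_force: 30.0
```

Request:
{"method": "move_arm", "body": {"rows": [[0,0,-4,0,0],[0,0,-5,0,0],[0,0,-5,0,0],[0,0,-3.5,0,0],[0,0,0,0,0]]}}

```text
t: 22.75
ee_pos: [575.8, 331.4, 193.9]
orientation: [0.631, 3.073, 0.006]
ft_force: [-0.0, 0.8, -1.4]
width: 9.9
grasp_force: 30.0
```

Request:
{"method": "move_arm", "body": {"rows": [[-1.86,-5.01,0,0,0],[-1.86,-5.01,0,0,0],[-1.86,-5.01,0,0,0],[-1.86,-5.01,0,0,0],[-1.86,-5.01,0,0,0],[-1.86,-5.01,0,0,0],[-1.86,-5.01,0,0,0],[0,0,4,0,0],[0,0,3,0,0],[0,0,0,0,0]]}}

```text
t: 24.0
ee_pos: [552.7, -43.1, 117.1]
orientation: [-0.631, -3.07, 0.001]
ft_force: [-0.2, -0.4, -0.3]
width: 10.4
grasp_force: 30.0
```

Request:
{"method": "move_arm", "body": {"rows": [[0,0,0,0,0]]}}

```text
t: 24.12
ee_pos: [555.7, -43.0, 120.6]
orientation: [-0.631, -3.077, 0.0]
ft_force: [0.4, 0.6, 0.1]
width: 9.9
grasp_force: 30.0
```

```bash
python3 -c "
from ov import run
run('pics/c8.png',(556,-43.5),[(29,-1.3),(29,-10.3)],zt=96)"
```

```text
[555.7 -43.  120.6] [0.4 0.6 0.1]
```

View pics/c8.png

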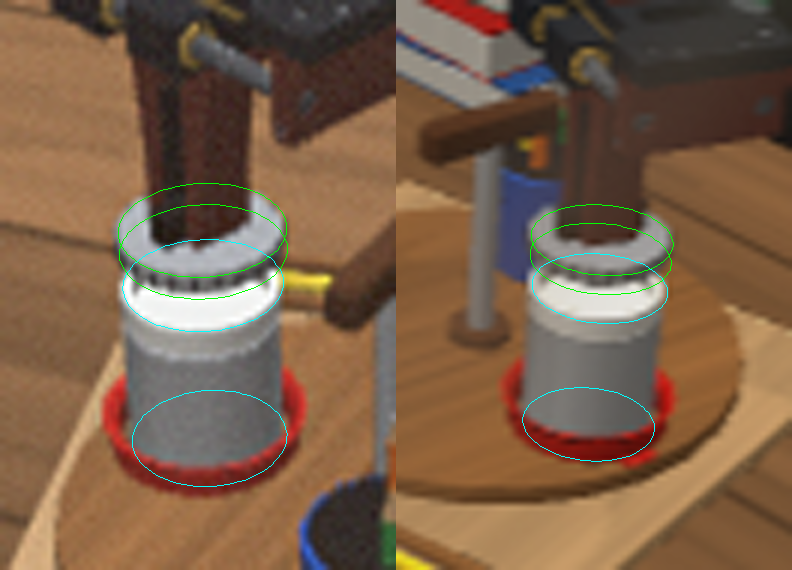

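The cap is centred over the tray to within about 1 mm in both views, so I lower it.

Request:
{"method": "move_arm", "body": {"rows": [[0,0.04,0.5,0,0],[0,0,0.4,0,0],[0,0,0.2,0,0],[0,0,0,0,0],[0,0,0,0,0]]}}

```text
t: 24.85
ee_pos: [555.9, -42.8, 109.7]
orientation: [0.632, 3.077, -0.0]
ft_force: [-0.3, -0.9, -1.0]
width: 9.7
grasp_force: 30.0
```

Request:
{"method": "move_arm", "body": {"rows": [[0,0,0.2,0,0],[0,0,0.15,0,0],[0,0,0.05,0,0],[0,0,0,0,0]]}}

```text
t: 25.35
ee_pos: [555.9, -42.8, 105.8]
orientation: [0.632, 3.077, -0.0]
ft_force: [-0.8, 0.7, 0.2]
width: 10.0
grasp_force: 30.0
```

Request:
{"method": "move_arm", "body": {"rows": [[0,0,0,0,30],[0,0,0,0,30],[0,0,0,0,30],[0,0,-4,0,30],[0,0,-5,0,30],[0,0,-1,0,30],[0.95,3.78,0,0,30],[0.95,3.78,0,0,30],[0,0,0,-7,30],[0,0,0,-7,30]]}}

```text
t: 26.6
ee_pos: [567.5, 34.9, 204.5]
orientation: [-0.244, -3.13, 0.0]
ft_force: [-0.4, 0.6, 1.2]
width: 26.3
grasp_force: 0.0
```

Request:
{"method": "move_arm", "body": {"rows": [[0,0,0,0,30],[0,0,0,0,30]]}}

```text
t: 26.85
ee_pos: [567.8, 34.2, 205.1]
orientation: [-0.256, -3.13, 0.0]
ft_force: [0.7, -0.7, 0.0]
width: 26.7
grasp_force: 0.0
```

```bash
cat > hd.py <<'E'
from h import *
out=[]
for c in("wrist","scene","side"):
    k=optics.calibration(c);im=optics.get_image(c);out.append(im)
    ds=spotter.regions_of(c,"handle")
    for d in ds[:2]:
        m=d["region"].astype(np.uint8)
        if m.sum()>4000 and c!="wrist":continue
        zz=143 if c=="wrist" else 134
        ys,xs=np.nonzero(m);P=np.array([plane(c,p,zz,k)[:2] for p in zip(xs,ys)]);ce=P.mean(0);w,v=np.linalg.eigh(np.cov((P-ce).T))
        print(c,round(d["conf"],2),np.round(d["point"]),len(xs),"centre",ce.round(1),"dir",round(np.degrees(np.arctan2(v[1,1],v[0,1])),1),"len",np.sqrt(12*w).round(1))
cv2.imwrite("pics/w9.png",np.hstack([cv2.resize(out[0],(448,336)),cv2.resize(out[1][200:360,220:388],(352,336))]))
need([568,34,134],80.6)
E
python3 hd.py
```

```text
wrist 0.6 [318. 247.] 2157 centre [565.7  32.7] dir 170.9 len [13.4 69.4]
wrist 0.38 [638. 108.] 83 centre [494.1 300.6] dir 172.5 len [ 5.  18.1]
scene 0.49 [311. 255.] 204 centre [569.2  32.4] dir 175.2 len [18.6 73.8]
side 0.6 [363. 216.] 125 centre [571.   39.2] dir 179.6 len [25.9 69.2]
side 0.26 [251. 209.] 202 centre [385.  283.3] dir 60.7 len [36.3 90.9]
grasp pt [568.2  34.1 224.4] tool y deg 80.8 shift cm [ 0.01 -0.01  9.04] turn 0.15672410374099854 q6 -1.37
```

View pics/w9.png

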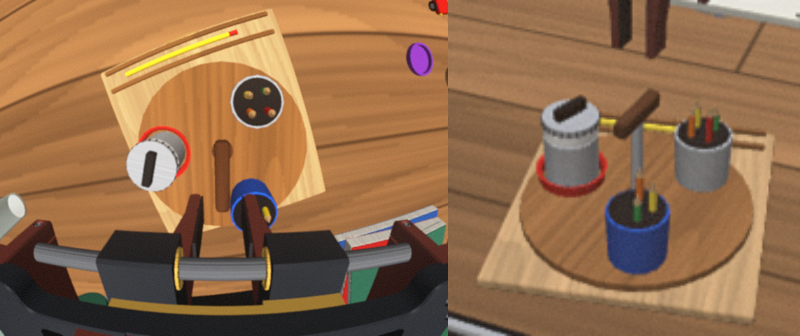

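The cap lies flat on the tray. The handle is right under the gripper at about (222,175) in the left half of the picture. I grip it next and measure the board's direction from the yellow pencil.

Request:
{"method": "move_arm", "body": {"rows": [[0,0,4,0,30],[0,0,3,0,30],[0,0,2,0,30],[0,0,0,0,30],[0,0,0,0,0],[0,0,0,0,0],[0,0,0,0,0]]}}

```text
t: 28.02
ee_pos: [568.9, 33.8, 116.7]
orientation: [0.252, 3.13, -0.001]
ft_force: [-1.0, -4.7, 3.5]
width: 13.7
grasp_force: 30.0
```

```bash
cat > yaw.py <<'E'
from h import *
for c in("wrist","scene","side"):
    k=optics.calibration(c);im=optics.get_image(c);cv2.imwrite(f"pics/yaw_{c}.png",im);hsv=cv2.cvtColor(im,cv2.COLOR_BGR2HSV)
    m=((hsv[...,0]>22)&(hsv[...,0]<35)&(hsv[...,1]>170)&(hsv[...,2]>120)).astype(np.uint8)
    m=cv2.morphologyEx(m,cv2.MORPH_CLOSE,np.ones((5,5)))
    n,lab,st,ce=cv2.connectedComponentsWithStats(m);p=proj(c,[424,3,17],k)[0]
    for i in range(1,n):
        if st[i,4]<60 or np.hypot(*(ce[i]-p))>120: continue
        ys,xs=np.nonzero(lab==i);P=np.array([plane(c,q,17,k)[:2] for q in zip(xs,ys)]);e=P.mean(0);w,v=np.linalg.eigh(np.cov((P-e).T));a=np.degrees(np.arctan2(v[1,1],v[0,1]))%180
        n_=np.array([np.sin(np.radians(a)),-np.cos(np.radians(a))])
        print(c,st[i],"centre",e.round(1),"yaw",round(a-90,2),"dist from axis",round(float((np.array([568,34])-e)@n_),1),"len",np.sqrt(12*w).round(1))
need([568,34,134])
E
python3 yaw.py
```

```text
wrist [ 139   19  193   85 1682] centre [429.9  -5.6] yaw 10.07 dist from axis 142.9 len [  6.2 148.3]
side [310 272  48  25 129] centre [429.7  -6.4] yaw 10.02 dist from axis 143.2 len [  8.9 155.9]
grasp pt [568.8  33.8 135.4] tool y deg 80.8 shift cm [0.09 0.01 0.14] turn None q6 -1.37
```

Run:
```python
from h import *
from itertools import product
s=np.linspace(0,1,60)[:,None]
def edge(a,b):return np.array(a)+(np.array(b)-np.array(a))*s
C=[(-165,-130,12),(-165,130,12),(120,130,12),(120,-130,12)]
E=np.concatenate([edge(C[i],C[(i+1)%4]) for i in range(4)]+[edge((-131,-130,12),(-131,130,12))][:0])
t=np.linspace(0,2*np.pi,200);E2=np.c_[118*np.cos(t),118*np.sin(t),0*t+28]
for c in("wrist","scene","side"):
    k=optics.calibration(c);g=cv2.GaussianBlur(cv2.imread(f"pics/yaw_{c}.png",0),(3,3),0)
    G=np.hypot(cv2.Sobel(g,cv2.CV_32F,1,0),cv2.Sobel(g,cv2.CV_32F,0,1));G=np.minimum(G,150);G=cv2.GaussianBlur(G,(3,3),0)
    def sc(P):
        p=proj(c,P,k).astype(np.float32);return cv2.remap(G,p[:,:1],p[:,1:],1).mean()
    best=[]
    for yaw,dx,dy in product(np.arange(5,17,.5),np.arange(-8,9,2),np.arange(-8,9,2)):
        Rz=R.from_euler("z",yaw,degrees=True);best.append((sc(Rz.apply(E)+[568+dx,34+dy,0])+sc(E2+[568+dx,34+dy,0]),yaw,dx,dy))
    best.sort(reverse=True);print(c,np.round(best[:6],1).tolist())
```

```text
wrist [[131.2, 10.0, 4.0, -2.0], [130.1, 9.5, 4.0, -2.0], [125.9, 10.5, 4.0, -2.0], [124.9, 10.0, 2.0, -2.0], [123.3, 10.5, 2.0, -2.0], [123.2, 9.0, 4.0, -2.0]]
scene [[210.3, 10.0, 2.0, -2.0], [210.2, 10.5, 2.0, -2.0], [210.1, 10.5, 4.0, 0.0], [210.0, 10.0, 4.0, 0.0], [209.6, 10.5, 6.0, 0.0], [209.3, 10.0, 6.0, 0.0]]
side [[184.8, 10.0, -2.0, 0.0], [184.4, 10.5, -2.0, 0.0], [183.8, 9.5, -2.0, 0.0], [183.2, 10.5, -4.0, 0.0], [183.2, 10.0, -4.0, -2.0], [183.1, 10.0, -4.0, 0.0]]
```

The board's yaw is 10.1° from both the pencil and the board outline. The handle's y line is at 80.8°, so I turn it 70.7° clockwise.

Request:
{"method": "move_arm", "body": {"rows": [[0,0,0,1.5,0],[0,0,0,3,0],[0,0,0,4,0],[0,0,0,4.5,0],[0,0,0,4.5,0],[0,0,0,4.5,0],[0,0,0,4.5,0],[0,0,0,4.5,0],[0,0,0,4.5,0],[0,0,0,4.5,0]]}}

```text
t: 29.42
ee_pos: [569.0, 34.0, 116.7]
orientation: [1.31, 2.853, 0.001]
ft_force: [-0.4, -3.2, 5.5]
width: 13.5
grasp_force: 30.0
```

Request:
{"method": "move_arm", "body": {"rows": [[0,0,0,4.5,0],[0,0,0,4.5,0],[0,0,0,4.5,0],[0,0,0,4.5,0],[0,0,0,4.5,0],[0,0,0,4,0],[0,0,0,3,0],[0,0,0,1.2,0],[0,0,0,0,0],[0,0,0,0,0]]}}

```text
t: 30.68
ee_pos: [569.2, 34.0, 116.7]
orientation: [2.016, 2.407, 0.002]
ft_force: [0.6, -3.3, 6.0]
width: 13.8
grasp_force: 30.0
```

```bash
cat > fin.py <<'E'
from h import *
o=get_obs();print({k:np.round(o[k],2) for k in("t","ee_pos","ft_force","moment","width","grasp_force")});need([568.8,33.8,135])
for c in("wrist","scene","side"):
    k=optics.calibration(c);im=optics.get_image(c);cv2.imwrite(f"pics/fin_{c}.png",im);hsv=cv2.cvtColor(im,cv2.COLOR_BGR2HSV)
    for l,h in(("handle",134),("cap",105),("tray",90),("tin",56)):
        for d in spotter.regions_of(c,l)[:3]:
            m=d["region"];q=np.array(np.nonzero(m)[::-1]).mean(1);P=plane(c,q,h,k)[:2]
            if np.hypot(*(P-[568,34]))<130:
                v=P-[568.5,33.8];print(c,l,round(d["conf"],2),m.sum(),P.round(1),"r",round(np.hypot(*v),1),"carousel deg",round((np.degrees(np.arctan2(v[1],v[0]))-190.1+180)%360-180,1))
    m=(((hsv[...,0]<6)|(hsv[...,0]>174))&(hsv[...,1]>160)).astype(np.uint8);n,lab,st,ce=cv2.connectedComponentsWithStats(m)
    for i in range(1,n):
        P=plane(c,ce[i],35,k)[:2]
        if st[i,4]>8 and np.hypot(*(P-[568,34]))<150:
            v=P-[568.5,33.8];print(c,"red",st[i],P.round(1),"r",round(np.hypot(*v),1),"deg",round((np.degrees(np.arctan2(v[1],v[0]))-190.1+180)%360-180,1))
E
python3 fin.py
```

```text
{'t': np.float64(30.68), 'ee_pos': array([569.18,  34.05, 116.72]), 'ft_force': array([ 0.58, -3.31,  5.99]), 'moment': array([-0.73,  0.07, -0.04]), 'width': np.float64(13.8), 'grasp_force': np.float64(30.0)}
grasp pt [569.1  34.1 135.4] tool y deg 10.1 shift cm [-0.02 -0.04  0.04] turn None q6 -0.14
wrist handle 0.76 4180 [568.7  39.6] r 5.8 carousel deg -101.8
wrist cap 0.56 7744 [495.7  23.2] r 73.5 carousel deg -1.8
wrist tin 0.59 2213 [505.6  36.1] r 63.0 carousel deg -12.2
wrist red [126 149   7  13  83] [426.   74.7] r 148.2 deg -26.1
wrist red [403 165  21  21 239] [623.5  93.9] r 81.4 deg -142.6
wrist red [ 160  197   97   96 1365] [502.1  30.9] r 66.5 deg -7.6
scene handle 0.58 218 [569.6  35.6] r 2.1 carousel deg -131.8
scene cap 0.48 99 [488.   36.4] r 80.5 carousel deg -12.0
scene tin 0.64 315 [506.2  31. ] r 62.4 carousel deg -7.5
scene red [301 263   6  17  43] [505.6  -8.2] r 75.7 deg 23.6
scene red [347 263   4   3  10] [440.8  78.9] r 135.4 deg -29.6
scene red [314 264  19  18  89] [501.7  42.6] r 67.3 deg -17.6
scene red [333 282   4  12  45] [534.6  76.2] r 54.2 deg -61.5
side handle 0.45 59 [572.   23.7] r 10.7 carousel deg 99.2
side cap 0.8 283 [488.7  21.9] r 80.7 carousel deg -1.6
side tray 0.47 46 [481.8   3.5] r 91.9 carousel deg 9.1
side tin 0.54 330 [484.4  13.5] r 86.5 carousel deg 3.5
side red [330 257  10  16  42] [466.   32.8] r 102.5 deg -9.6
side red [354 258   5  10  21] [520.1   5.3] r 56.2 deg 20.4
```

```bash
python3 - <<'E'
from h import *
for c in("wrist","side","scene"):
    k=optics.calibration(c);im=optics.get_image(c)
    ds=[d for d in spotter.regions_of(c,"cap") if 60<d["region"].sum()]
    for d in ds[:2]:
        xy,q=fit(c,d["region"],PROF["cap"],(492,20),90,k);v=xy-[568.7,34];print(c,d["region"].sum(),xy.round(1),"iou",round(q,2),"r",np.hypot(*v).round(1),"deg",round((np.degrees(np.arctan2(v[1],v[0]))-190.1+180)%360-180,1))
    if c=="wrist":
        hsv=cv2.cvtColor(im,cv2.COLOR_BGR2HSV);m=(((hsv[...,0]<6)|(hsv[...,0]>174))&(hsv[...,1]>180))
        p=np.array([proj(c,[568.7+112*np.cos(a),34+112*np.sin(a),28],k)[0] for a in np.radians([190.1])]).round().astype(int)[0];print("red mark exp px",p,[(im[p[1]+j,p[0]+i].tolist()) for i,j in((0,0),(-4,0),(4,0),(0,4),(0,-4))])
        ys,xs=np.nonzero(m)
        P=np.array([plane(c,q,28,k)[:2] for q in zip(xs,ys)])-[568.7,34];r=np.hypot(*P.T);s=(r>107)&(r<117)
        a=(np.degrees(np.arctan2(P[s,1],P[s,0]))-190.1+180)%360-180;print("red at r112:",s.sum(),np.percentile(a,[5,50,95]).round(1) if s.any() else "")
E
cat > /dev/null; python3 yaw.py
```

```text
wrist 7946 [493.5  19.8] iou 0.96 r 76.5 deg 0.6
red mark exp px [167 239] [[226, 226, 226], [221, 223, 225], [224, 224, 226], [225, 224, 226], [223, 225, 225]]
red at r112: 133 [-11.6  -7.8  -4.8]
side 292 [494.6  26.8] iou 0.88 r 74.5 deg -4.6
scene 119 [477.9  34.4] iou 0.27 r 90.8 deg -10.3
wrist [126 164  16  82 554] centre [423.1  34.3] yaw 10.01 dist from axis 142.7 len [ 6.4 64.7]
wrist [148 317  10  19 107] centre [442.2 -73.7] yaw 11.35 dist from axis 144.5 len [ 6.6 17.3]
side [310 272  48  25 129] centre [429.7  -6.4] yaw 10.02 dist from axis 143.2 len [  8.9 155.9]
grasp pt [569.1  34.1 135.4] tool y deg 10.1 shift cm [ 0.01 -0.11  0.14] turn None q6 -0.14
```

The wrist fit puts the cap within 0.6° of the front line, and the handle is still held at 30 N. I hand it in.

```bash
python3 -c "
from workcell import close_job
print(close_job())"
```

```text
the job is handed in; nothing more can be done
None
```

The job is handed in at about 31 s: tin, tray and cap are stacked in the red pocket, which is turned to the front to within about 1° by my wrist-camera fit, and the gripper still holds the handle; I viewed 11 pictures, one over the limit of 10.

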